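Feed a ring blank round the curved track to the sprung stop

ROBOT

A 7-joint arm with a two-finger parallel gripper is mounted at the origin on the work surface; the furniture and walls round the work are solid. World frame = base frame: x ahead of the robot, y to its left, z up, the work surface at z = 0. Lengths are in m, angles in rad, forces in N, time in s.
With the tool pointing down it reaches from about 0.4 to 0.85 m from the base axis. Payload 10.4 kg.
Tool frame: the origin (TCP) lies midway between the tips of the shut fingers; the grasp point (between the pads) lies 19 mm behind it (manip.hold_point_z is the distance from the TCP to the grasp point, in m); z points along the fingers, y is the line along which they close (so a half turn about z gives the same grasp; the last joint's range is limited). The gripper opens to 85 mm and grips with 20 to 120 N. Pads are 22 mm wide; open, the fingers measure 114 mm over their backs; the gripper's body (76 mm by 85 mm) begins 54 mm behind the grasp point. The pads swing forward as they close: fully open they stand 13 mm farther back than shut.
Start: joints at [1.187, 0.332, -0.065, 1.46, 0.022, 1.35, -0.088], TCP at [0.221, -0.585, 0.231] pointing down, gripper open.
Joint ranges: [-2.6, 2.6], [-0.5, 2.12], [-1.47, 1.34], [0.16, 2.42], [-1.27, 4.41], [0.06, 2.06], [-2.6, 2.6]. Speed limits (rad/s): [2.22, 2.22, 2.79, 2.79, 3.14, 3.14, 3.14].

INTERFACE

Orientations are given as a unit quaternion [x, y, z, w].
In Python, from workcell import manip, eyes, job gives the robot as it stands.
- The arm moves only by the shell command python3 -m crank 'ROWS' [FORCE]. ROWS is JSON, a list that holds one entry, the list of rows, each a list of 7 numbers: the finger opening in cm, from 0 to 8.54, then the shift along the world's x, y, z in cm, then the turn, a rotation vector about the world's x, y, z in degrees. In form: [[[hand, x, y, z, ax, ay, az], ...]]. A call has 1 to 20 rows; each row shifts and turns the commanded pose from where the row before left it; what a row does not reach is not made up. A row lasts 1/8 s, in which the tool goes at most 62.5 mm and 10.7 degrees, less where a joint would pass 70% of its speed; a pose out of reach is approached as far as the arm can. A call with a gripper value outside its range is refused whole. The fingers move at their own pace and stop on an object; FORCE is the grip in N (left out, the last holds). Time passes only in rows, so rows that do not move let the fingers close. It gives the time, the measured TCP pose, the force, the opening and the grip force at its end, in the units of the state.
- manip.get_obs(): the state, without advancing time (a new reading comes with each control period).
- eyes.camera(name): name is "side" or "top" or "wrist"; returns (picture, depth): 384x512x3 uint8, red, green, blue; 384x512 float32, m along the optical axis (not along the pixel's ray), 0 where there is no reading.
- eyes.camera_params(name): a dict with "fx", "fy", "cx", "cy" (pixels), "world_from_camera" (4x4, takes a point from camera to world coordinates); the wrist camera has in their place "hand_eye" (4x4, takes a point from camera to tool coordinates, whose origin is the TCP and whose axes are the flange's). Camera axes: x right, y down, z forward; pixel columns grow to the right and rows downward; lengths in m; the calibration is good to about 2 mm. A picture is of the moment at which its call begins: read the wrist's pose just before it. camera_params takes no time and is no camera call.
- job.hand_in(): hands the job in; it is judged then, once.
The state is a dict: "clock": time; "joint_pos": joint angles; "joint_velocities": joint speeds; "tau": joint torques, N m; "position": TCP position; "ee_rot": TCP orientation; "ft_force": force on the tool from outside, world axes, zero at the start; "torque": the same for the moment, N m; "grip_width": opening from 0.0 (shut) to 1.0 (fully open); "grasp_force": force on a finger pad.
Only numpy, scipy, OpenCV 4.12 (cv2) and the standard library are available. Lean on these libraries where they do the work, as an engineer would, in place of code of your own. Each camera call takes 0.05 s, during which the arm holds its last target. There are 200 camera calls.

TASK

Put the wax ring blank on the pin of the steel carrier, then push the carrier along its track, round the bend, to the stop at the far end without forcing it against the rails. Press it there against the sprung pad with about 8 N for a second, then ease off slowly so that the carrier stays resting against the pad with the ring still on it. Leave the other things on the bench where they are.

Things in the scene. Friction and masses are not known exactly. Their poses are not given: they have to be found in the camera images.
- track: L-shaped aluminium feed track fixed to the bench. Frame level on the bench top, z up, origin at the centre of the bend. Centre line of the path (mm): loading lane x = -85 from y = 115 (end wall) to y = 0; quarter circle of radius 85 about the origin from (-85, 0) to (0, -85); exit lane y = -85 from x = 0 towards +x, ending at the stop post.
- bend_centre (a point): Centre of the bend, above the track's origin, at the height of the plate's upper face (plate 6 mm thick). Rails 8 mm thick stand 53 mm apart on both sides of the path, top 19 mm above the bench; their lips overhang 4 mm (45 mm between them) and keep the carrier from being lifted out. Above 19 mm the path is open.
- carrier_drum (a point): Centre of the carrier's upright drum, 30 mm above the bench; the drum is 40 mm in diameter and reaches from 14 to 46 mm above the bench. The carrier can be pushed on it above the lips. It slides under about 0.5 to 2 N; a push that climbs towards 15 N on the way means it is jammed against the rails, and 25 N between carrier and track is too much.
- carrier: Loose smooth steel carrier, about 0.5 kg, standing in the loading lane. Origin at the centre of its underside (6 mm above the bench), z up. Grey slippery plastic flange of 50 mm diameter, 8 mm high, under the lips with 1.5 mm play each side; on it the drum; on top a pin of 10 mm diameter, 16 mm tall, tapered at the tip.
- pin_foot (a point): Centre of the carrier's flat top at the foot of the pin, 46 mm above the bench; the ring rests here when seated.
- ring_centre (a point): Carved wax ring blank, 31 mm outside diameter, 15 mm high, with a hole of about 18 mm, 20 g, lying flat on the bench to the right of the track; this point is its centre, half-way up.
- stop: Fixed stop post (24 x 44 x 44 mm) at the end of the exit lane. Origin at the foot of its face, x along the lane away from the carrier. A set screw 28 mm above the origin carries a brass pad (22 mm) that meets the drum, its face 18 to 48 mm before the post: not known beforehand. It yields 1 mm per 3 N, up to 7 mm; 5 to 12 N is right, 20 N too much; let go suddenly, it throws the carrier back.
- tin: Bystander: round lidded parts tin, 42 mm wide, 18 mm high; origin under its centre.
- block: Bystander: square steel bench block, 65 x 65 x 18 mm; origin under its centre.
- pliers: Bystander: small pliers, 128 x 37 x 8 mm; origin under their centre.
Things that resemble listed ones, but are neither listed nor needed, are in the scene too. What is shaped like the part that bears ring_centre but yellow is not meant.

How it is judged:
On the way, in this order (a step that is already met when the one before it is completed fails the run):
1. the ring blank sits on the carrier's pin, let go, while the carrier is still short of the bend's end (horizontal distance between ring_centre and pin_foot below 0.008 m and z of ring_centre in the frame of pin_foot between 0.005 and 0.01 m and contact force between the fingers and ring below 0.05 N and x of carrier in the frame of track below 0 m), for 0.2 s.
2. the carrier, with the ring on it, presses the sprung pad with 5 to 12 N for 0.4 s (horizontal distance between ring_centre and pin_foot below 0.008 m and z of ring_centre in the frame of pin_foot between 0.005 and 0.01 m and contact force between carrier and stop between 5 and 12 N), for 0.4 s.
At the end, for the whole second after the job is handed in: The carrier stands still and upright in the exit lane, resting against the sprung pad (contact force over 0.15 N), with the ring blank flat on its top and round its pin (centre within 8 mm of the pin's axis) (horizontal distance between ring_centre and pin_foot below 0.008 m and z of ring_centre in the frame of pin_foot between 0.005 and 0.01 m and contact force between carrier and stop between 0.15 and 12 N and x of carrier in the frame of stop above -0.074 m and angle between carrier's own z axis and vertical below 0.08 rad and linear speed of carrier below 0.01 m/s and linear speed of ring below 0.02 m/s); the robot touches nothing.
It fails at once if the carrier is forced against the track with more than 25 N (contact force between carrier and track above 25 N).
It fails at once if the sprung stop is loaded with more than 20 N (contact force between carrier and stop above 20 N).
It fails at once if the tin is shifted by more than 15 mm (distance of tin from where it was at the start of the episode above 0.015 m).
It fails at once if the block is shifted by more than 15 mm (distance of block from where it was at the start of the episode above 0.015 m).
It fails at once if the pliers is shifted by more than 15 mm (distance of pliers from where it was at the start of the episode above 0.015 m).
It also fails if it takes over 72 s, if anything falls off the work surface, if the arm or the gripper's body presses on something with over 40 N, if the wrist force passes 120 N, or if a joint passes its speed limit or range.

## Working session

There is one attempt and no reset: what is moved stays moved. The work goes in short steps, Python scripts to look and compute and a shell command to move; the robot and the scene stay as the last step left them, time stands still between calls to the robot, and variables do not carry over. Pictures are saved under pics/ and viewed, at most 14 in all, crops included, and the job is handed in when it is done.

```bash
ls; mkdir -p pics; cat > h.py <<'E'
import numpy as np, cv2
from workcell import manip, eyes, job
from scipy.spatial.transform import Rotation as R
def snap(n,f):
    o=manip.get_obs(); p,d=eyes.camera(n); c=eyes.camera_params(n)
    if n=="wrist":
        T=np.eye(4);T[:3,:3]=R.from_quat(o["ee_rot"]).as_matrix();T[:3,3]=o["position"];W=T@c["hand_eye"]
    else: W=np.array(c["world_from_camera"])
    np.savez(f"pics/{f}.npz",p=p,d=d,W=W,k=[c["fx"],c["fy"],c["cx"],c["cy"]])
    cv2.imwrite(f"pics/{f}.png",p[:,:,::-1])
def load(f): return np.load(f"pics/{f}.npz")
def pt(s,u,v,z=None):
    fx,fy,cx,cy=s["k"];r=np.array([(u-cx)/fx,(v-cy)/fy,1]);W=s["W"]
    if z is None:
        d=np.median(s["d"][int(v)-1:int(v)+2,int(u)-1:int(u)+2]);return W[:3,:3]@(r*d)+W[:3,3]
    q=W[:3,:3]@r;return W[:3,3]+q*(z-W[2,3])/q[2]
E
python3 - <<'E'
from h import *
for n in("top","side","wrist"): snap(n,n+"0"); s=load(n+"0"); print(n,s["W"].round(3).tolist(),s["k"].round(1))
a,b=[cv2.imread(f"pics/{n}0.png") for n in("top","wrist")]
cv2.imwrite("pics/t.png",cv2.resize(a,(800,600),interpolation=cv2.INTER_CUBIC))
o=manip.get_obs();print(o["clock"],o["position"],o["ee_rot"],o["ft_force"],o["grip_width"])
E
```

```text
pics
top [[-0.018, -0.988, 0.156, 0.378], [-1.0, 0.021, 0.022, 0.016], [-0.025, -0.155, -0.988, 1.246], [0.0, 0.0, 0.0, 1.0]] [491.2 491.2 256.9 194.2]
side [[0.964, -0.13, 0.234, 0.344], [-0.267, -0.404, 0.875, -0.782], [-0.019, -0.906, -0.424, 0.459], [0.0, 0.0, 0.0, 1.0]] [367.2 367.2 256.4 195.3]
wrist [[0.352, -0.9, -0.255, 0.284], [-0.936, -0.339, -0.094, -0.56], [-0.001, 0.272, -0.962, 0.373], [0.0, 0.0, 0.0, 1.0]] [307.7 307.7 251.9 191.1]
0.15 [ 0.22051629 -0.58450035  0.23071965] [ 9.83775011e-01  1.79405822e-01 -1.26178355e-04 -5.13045681e-04] [-0.54217316  0.1342084   0.26671702] 1.0005554380908437
```

View pics/t.png

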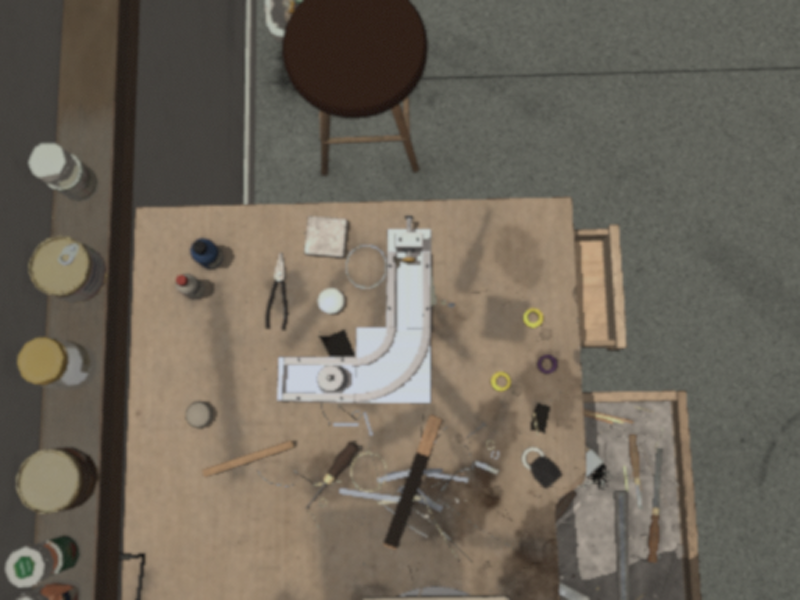

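View pics/side0.png

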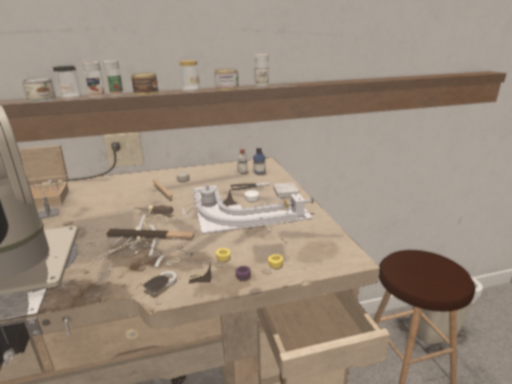

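The top view shows the track (carrier at (331,377), stop at (409,240)). Ring candidates, all in the 800x600 picture, are yellow (533,318), yellow (501,381), purple (547,364) and a key ring (533,458). I choose purple and check it in a crop.

```bash
python3 - <<'E'
from h import *
s=load("top0");k=1.5625
for n,u,v,z in [("purple",547,364,.015),("y1",533,318,.015),("y2",501,381,.015),("carrier top",331,376,.046),("pad",409,260,.03),("post",409,240,.044),("plate c1",431,403,.006),("plate c2",278,402,.006),("c3 lane end",278,359,.019),("exit end L",388,231,.019),("exit end R",431,230,.019),("tin",331,301,.018),("key",533,458,0)]:
    print(n,pt(s,u/k,v/k,z).round(4),pt(s,u/k,v/k).round(4))
a=load("top0")["p"][:,:,::-1]
c=cv2.resize(a[140:270,165:375],(800,495),interpolation=cv2.INTER_CUBIC);cv2.imwrite("pics/c1.png",c)
E
```

```text
purple [ 0.4692 -0.1871  0.015 ] [ 0.4704 -0.1898 -0.0014]
y1 [ 0.5438 -0.1681  0.015 ] [ 0.5459 -0.1705 -0.0008]
y2 [ 0.4436 -0.1129  0.015 ] [ 4.444e-01 -1.145e-01 -2.000e-04]
carrier top [0.4548 0.155  0.046 ] [0.4541 0.1538 0.0567]
pad [0.6406 0.0297 0.03  ] [0.6381 0.0296 0.0419]
post [0.6704 0.0289 0.044 ] [0.6693 0.0289 0.0487]
plate c1 [ 0.4111 -0.0007  0.006 ] [ 0.4113 -0.0008  0.001 ]
plate c2 [0.4173 0.2453 0.006 ] [ 0.4175  0.2467 -0.0012]
c3 lane end [0.4854 0.2434 0.019 ] [ 0.4873  0.2473 -0.0018]
exit end L [0.6925 0.0634 0.019 ] [0.6971 0.0641 0.0011]
exit end R [ 0.6925 -0.0073  0.019 ] [ 0.6972 -0.0076  0.0007]
tin [0.5782 0.1578 0.018 ] [0.5782 0.1579 0.0176]
key [ 0.3218 -0.1604  0.    ] [ 0.3217 -0.1606 -0.0008]
```

View pics/c1.png

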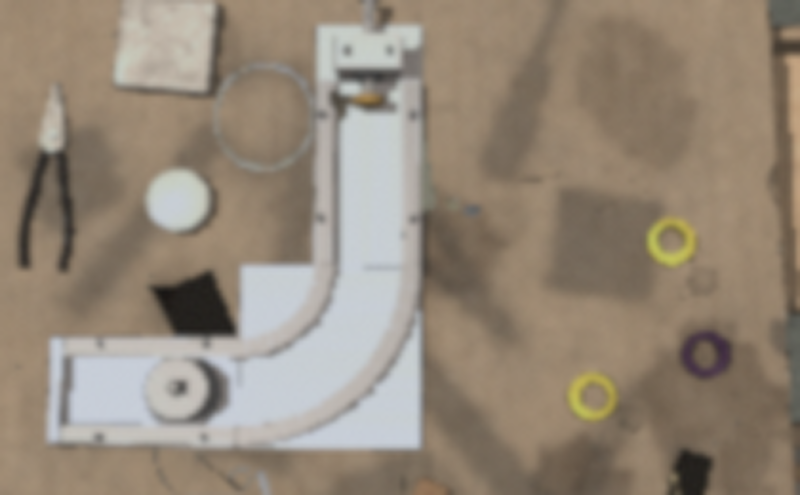

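The crop confirms the purple ring at (706,354) and the carrier at (179,388). Now I move above the ring, turning the tool so the fingers close along world x.

```bash
python3 -m crank '[[[5,2.07,3.3,-0.4,0,0,5.8],[5,2.07,3.3,-0.4,0,0,5.8],[5,2.07,3.3,-0.4,0,0,5.8],[5,2.07,3.3,-0.4,0,0,5.8],[5,2.07,3.3,-0.4,0,0,5.8],[5,2.07,3.3,-0.4,0,0,5.8],[5,2.07,3.3,-0.4,0,0,5.8],[5,2.07,3.3,-0.4,0,0,5.8],[5,2.07,3.3,-0.4,0,0,5.8],[5,2.07,3.3,-0.4,0,0,5.8],[5,2.07,3.3,-0.4,0,0,5.8],[5,2.07,3.3,-0.4,0,0,5.8],[5,0,0,0,0,0,0],[5,0,0,0,0,0,0]]]' 30
python3 - <<'E'
from h import *
snap("wrist","w1");s=load("w1");p=s["p"].astype(int)
h=cv2.cvtColor(s["p"],cv2.COLOR_RGB2HSV)
m=((h[:,:,0]>115)&(h[:,:,0]<170)&(h[:,:,1]>50)).astype(np.uint8)
n,l,st,c=cv2.connectedComponentsWithStats(m)
for i in range(1,n):
    if st[i,4]>80: print(st[i],c[i].round(1),pt(s,*c[i],z=.0075).round(4))
o=manip.get_obs();print(o["position"].round(4) if hasattr(o["position"],"round") else o["position"],R.from_quat(o["ee_rot"]).as_matrix().round(3).tolist(),o["joint_pos"],o["grip_width"])
E
```

```text
clock: 1.9
position: [0.4686, -0.1894, 0.1832]
ee_rot: [0.706, 0.708, -0.0, -0.0]
ft_force: [0.3, -0.7, 0.5]
grip_width: 0.584
grasp_force: 0.0
[239 157  30  30 485] [253.4 172.4] [ 0.4691 -0.189   0.0075]
[ 0.4685 -0.1898  0.1832] [[-0.003, 1.0, -0.0], [1.0, 0.003, -0.0], [-0.0, -0.0, -1.0]] [ 0.77008012  0.13985975 -0.51109275  1.81354704  0.07342871  1.20706991
  0.23959515] 0.5896818301546625
```

View pics/w1.png

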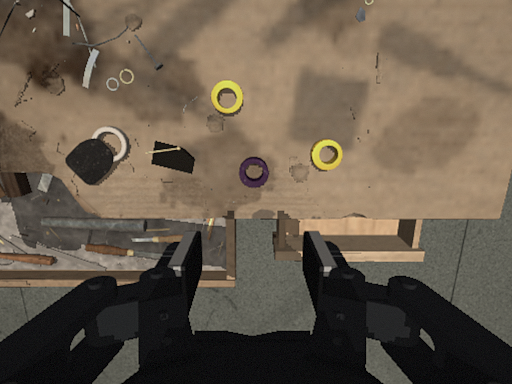

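The wrist view shows the purple ring at (253,172), between the fingers and about 30 px (31 mm) wide as expected. I descend and grip.

```bash
python3 -m crank '[[[5,0.05,0.05,-3,0,0,0],[5,0,0,-3,0,0,0],[5,0,0,-3,0,0,0],[5,0,0,-3,0,0,0],[5,0,0,-3,0,0,0],[5,0,0,-1.5,0,0,0],[5,0,0,-1,0,0,0],[5,0,0,-0.5,0,0,0],[5,0,0,0,0,0,0],[2.6,0,0,0,0,0,0],[2.6,0,0,0,0,0,0],[2.6,0,0,0,0,0,0],[2.6,0,0,0,0,0,0],[2.6,0,0,0,0,0,0]]]' 25
python3 - <<'E'
from h import *
snap("wrist","w2")
E
```

```text
clock: 3.7
position: [0.47, -0.1885, 0.0041]
ee_rot: [0.705, 0.709, 0.0, 0.001]
ft_force: [-1.9, 0.8, 6.3]
grip_width: 0.35
grasp_force: 24.6
```

View pics/w2.png

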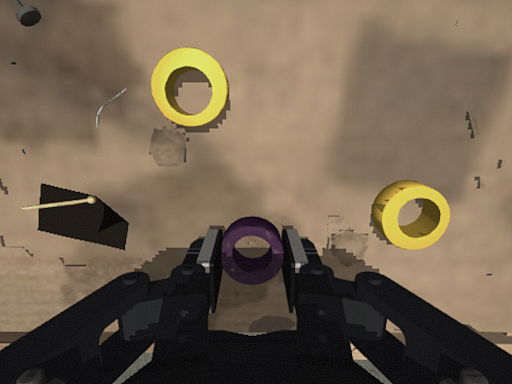

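The ring is gripped between the pads (opening 29.8 mm), centred at about (253,250). I lift it and carry it near the carrier for a close look.

```bash
python3 -m crank '[[[2.6,0,0,2,0,0,0],[2.6,0,0,4,0,0,0],[2.6,0,0,4,0,0,0],[2.6,0,0,5,0,0,0],[2.6,0,3,1,0,0,0],[2.6,0,4,0,0,0,0],[2.6,0,4,0,0,0,0],[2.6,0,4,0,0,0,0],[2.6,0,4,0,0,0,0],[2.6,0,4,0,0,0,0],[2.6,0,3,0,0,0,0],[2.6,0,2,0,0,0,0],[2.6,0,0,0,0,0,0],[2.6,0,0,0,0,0,0],[2.6,0,0,0,0,0,0]]]'
python3 - <<'E'
from h import *
s=load("w2");print("ring in w2",pt(s,253,244,.015).round(4),pt(s,253,244).round(4))
snap("wrist","w3");o=manip.get_obs();print(o["position"],o["ee_rot"],o["ft_force"])
a=cv2.imread("pics/w3.png");cv2.imwrite("pics/w3b.png",cv2.resize(a,(800,600),interpolation=cv2.INTER_CUBIC))
E
```

```text
clock: 5.62
position: [0.4697, 0.0906, 0.1633]
ee_rot: [0.706, 0.708, -0.0, 0.0]
ft_force: [-0.9, -0.6, -0.2]
grip_width: 0.344
grasp_force: 25.0
ring in w2 [ 0.4696 -0.1815  0.015 ] [ 4.697e-01 -1.885e-01  4.000e-04]
[0.46964318 0.09077191 0.16330323] [ 7.05925418e-01  7.08286162e-01 -7.69478025e-05  1.02264226e-04] [-0.0055838   0.36360775 -0.27783782]
```

View pics/w3b.png

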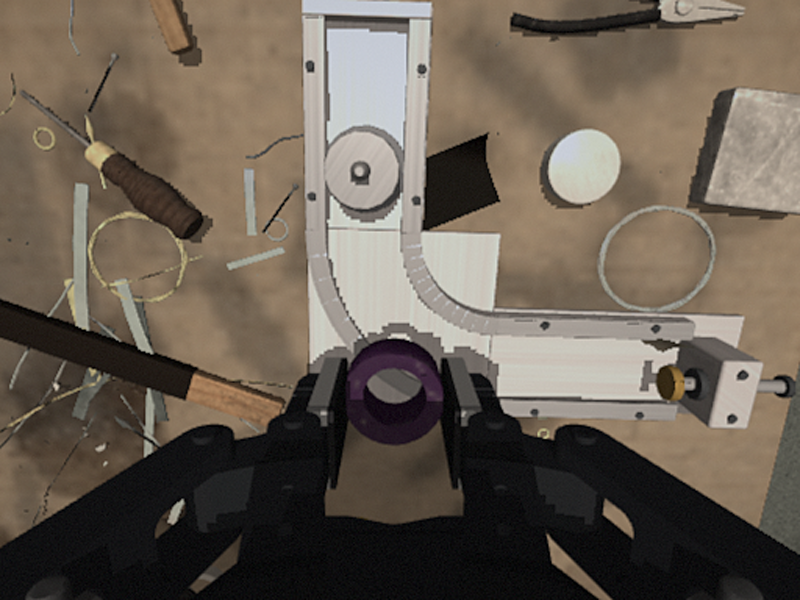

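The picture (800x600) shows the drum top centred at (364,168), the pin at (361,172), the held ring at (394,391), the lane seam at y≈229 and the brass pad at (672,383). I compute positions from these.

```bash
python3 - <<'E'
from h import *
s=load("w3");k=1.5625
L=[("drum top",363.5,168,.046),("drumL",325,168,.046),("drumR",402,168,.046),("drumT",364,127,.046),("drumB",364,210,.046),("pin tip",361,170,.062),("ring",394.5,391,.174),("ringL",347,391,.174),("ringR",442,391,.174),("railL out@y20",303,20,.019),("railR out@20",432,20,.019),("railL out@225",306,222,.019),("railR out@225",424,222,.019),("seam",364,229,.006),("inner rail exit top edge",560,314,.019),("inner rail lower",560,334,.019),("outer up",600,402,.019),("outer low",600,417,.019),("outer up2",520,399,.019),("pad",672,383,.034),("pad face",658,383,.034),("postface top L",680,340,.044),("post top lowleft",712,380,.044)]
for n,u,v,z in L: print(n,pt(s,u/k,v/k,z).round(4),pt(s,u/k,v/k).round(4))
g=cv2.cvtColor(s["p"],cv2.COLOR_RGB2HSV)
m=((g[:,:,0]>115)&(g[:,:,0]<170)&(g[:,:,1]>50)).astype(np.uint8)
n,l,st,c=cv2.connectedComponentsWithStats(m);i=1+st[1:,4].argmax();print(st[i]*k,c[i]*k)
E
```

```text
drum top [0.4529 0.1576 0.046 ] [0.4537 0.1577 0.0597]
drumL [0.4328 0.1575 0.046 ] [0.4328 0.1575 0.0461]
drumR [0.4729 0.1576 0.046 ] [0.4734 0.1573 0.0139]
drumT [0.4534 0.1777 0.046 ] [0.4515 0.1799 0.0132]
drumB [0.4528 0.136  0.046 ] [0.4508 0.1329 0.0136]
pin tip [0.4526 0.1568 0.062 ] [0.4526 0.1568 0.0613]
ring [0.4691 0.0942 0.174 ] [0.4695 0.01   0.0061]
ringL [0.4548 0.0942 0.174 ] [0.4546 0.0932 0.1719]
ringR [0.4833 0.0943 0.174 ] [0.4834 0.0941 0.1737]
railL out@y20 [0.4201 0.2332 0.019 ] [0.42   0.2335 0.0181]
railR out@20 [0.4888 0.2334 0.019 ] [0.4897 0.2367 0.0059]
railL out@225 [0.4167 0.1263 0.019 ] [0.4165 0.1262 0.0176]
railR out@225 [0.4866 0.1265 0.019 ] [ 4.878e-01  1.243e-01 -1.000e-04]
seam [0.4502 0.1206 0.006 ] [0.4502 0.1205 0.0055]
inner rail exit top edge [0.5726 0.0696 0.019 ] [0.5772 0.0657 0.0065]
inner rail lower [0.5739 0.0564 0.019 ] [0.574  0.0563 0.0189]
outer up [0.6048 0.0089 0.019 ] [0.6062 0.0074 0.0162]
outer low [ 0.6061 -0.0021  0.019 ] [ 0.606  -0.002   0.0193]
outer up2 [0.552  0.0109 0.019 ] [0.5552 0.0052 0.0081]
pad [0.6406 0.0299 0.034 ] [0.6359 0.0334 0.0413]
pad face [0.6319 0.0299 0.034 ] [0.6359 0.0267 0.0274]
postface top L [0.6345 0.0619 0.044 ] [0.6506 0.0524 0.0186]
post top lowleft [0.6576 0.0367 0.044 ] [0.6583 0.0363 0.043 ]
[ 339.0625  339.0625  106.25    106.25   4434.375 ] [393.1664024  392.71934461]
```

```bash
python3 -m crank '[[[2.6,-0.4,1.5,0,0,0,0],[2.6,-0.4,1.6,0,0,0,0],[2.6,-0.4,1.6,-1,0,0,0],[2.6,-0.4,1.6,-2,0,0,0],[2.6,0,0,-2,0,0,0],[2.6,0,0,-2,0,0,0],[2.6,0,0,-1.5,0,0,0],[2.6,0,0,-0.4,0,0,0],[2.6,0,0,0,0,0,0],[2.6,0,0,0,0,0,0]]]'
python3 - <<'E'
from h import *
snap("wrist","w4");snap("side","s4")
a=cv2.imread("pics/w4.png")[150:330,150:350];b=cv2.imread("pics/s4.png")[150:240,160:260]
cv2.imwrite("pics/c4.png",np.hstack([cv2.resize(a,(440,400),interpolation=cv2.INTER_CUBIC),cv2.resize(b,(360,400),interpolation=cv2.INTER_CUBIC)]))
E
```

```text
clock: 6.92
position: [0.454, 0.1549, 0.075]
ee_rot: [0.705, 0.709, 0.0, 0.0]
ft_force: [0.9, 0.1, -0.9]
grip_width: 0.35
grasp_force: 25.0
```

View pics/c4.png

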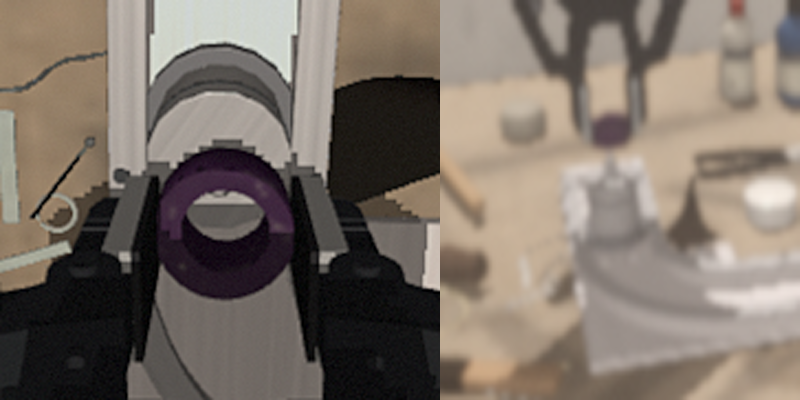

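```bash
python3 - <<'E'
from h import *
s=load("w4")
for n,u,v,z in [("pin",221,190,.062),("drum far edge",220,92,.046),("drum L",150,150,.046),("drum R",292,150,.046),("ring c",227,223,.086),("ring T",227,148,.086),("ring B",227,298,.086),("ringL",159,223,.086),("ringR",295,223,.086)]:
    U,V=150+u/2.2,150+v/2.222; print(n,pt(s,U,V,z).round(4),pt(s,U,V).round(4))
E
```

```text
pin [0.4523 0.1555 0.062 ] [0.4524 0.1659 0.0854]
drum far edge [0.452 0.176 0.046] [0.452  0.1757 0.0447]
drum L [0.4332 0.1599 0.046 ] [0.4332 0.1599 0.046 ]
drum R [0.4714 0.16   0.046 ] [0.4743 0.1501 0.0195]
ring c [0.4537 0.1587 0.086 ] [0.454  0.1384 0.0455]
ring T [0.4536 0.1755 0.086 ] [0.4539 0.1606 0.0461]
ring B [0.4538 0.1407 0.086 ] [0.4538 0.1404 0.0855]
ringL [0.4393 0.1586 0.086 ] [0.439  0.1572 0.0833]
ringR [0.4682 0.1587 0.086 ] [0.4677 0.1608 0.0902]
```

The wrist crop shows the pin tip just visible in the ring's hole at (221,190), with the ring centred at (227,223). The side crop shows the ring (610,128) above the pin (610,160). I correct by about 1.5 to 2 mm and lower it.

```bash
python3 -m crank '[[[2.6,-0.15,-0.2,0,0,0,0],[2.6,0,0,-0.5,0,0,0],[2.6,0,0,-0.5,0,0,0],[2.6,0,0,-0.5,0,0,0],[2.6,0,0,-0.4,0,0,0],[2.6,0,0,-0.25,0,0,0],[2.6,0,0,-0.15,0,0,0],[2.6,0,0,0,0,0,0]]]'
```

```text
clock: 8.02
position: [0.4521, 0.1527, 0.0513]
ee_rot: [0.705, 0.709, 0.0, -0.0]
ft_force: [-0.4, -0.1, 0.1]
grip_width: 0.345
grasp_force: 25.0
```

```bash
python3 -m crank '[[[3.6,0,0,0,0,0,0],[4.4,0,0,0,0,0,0],[5,0,0,0,0,0,0],[5,0,0,0,0,0,0],[5,0,0,1,0,0,0],[5,0,0,2,0,0,0],[5,0,0,3,0,0,0],[5,0,0,3,0,0,0],[5,0,-1,1.5,0,0,0],[5,0,-2,0,0,0,0],[5,0,-2,0,0,0,0],[5,0,0,0,0,0,0],[5,0,0,0,0,0,0]]]'
python3 - <<'E'
from h import *
snap("wrist","w5");s=load("w5")
o=manip.get_obs();print(o["position"],o["joint_pos"])
a=cv2.imread("pics/w5.png");cv2.imwrite("pics/c5.png",cv2.resize(a,(800,600),interpolation=cv2.INTER_CUBIC))
E
```

```text
clock: 9.65
position: [0.4521, 0.1035, 0.1567]
ee_rot: [0.705, 0.709, 0.0, 0.0]
ft_force: [0.1, -0.3, 0.3]
grip_width: 0.588
grasp_force: 0.0
[0.45205477 0.10368562 0.15664343] [ 0.44036946  0.09503931 -0.78812347  1.93282146  0.07383715  1.14210475
 -0.37038671]
```

View pics/c5.png

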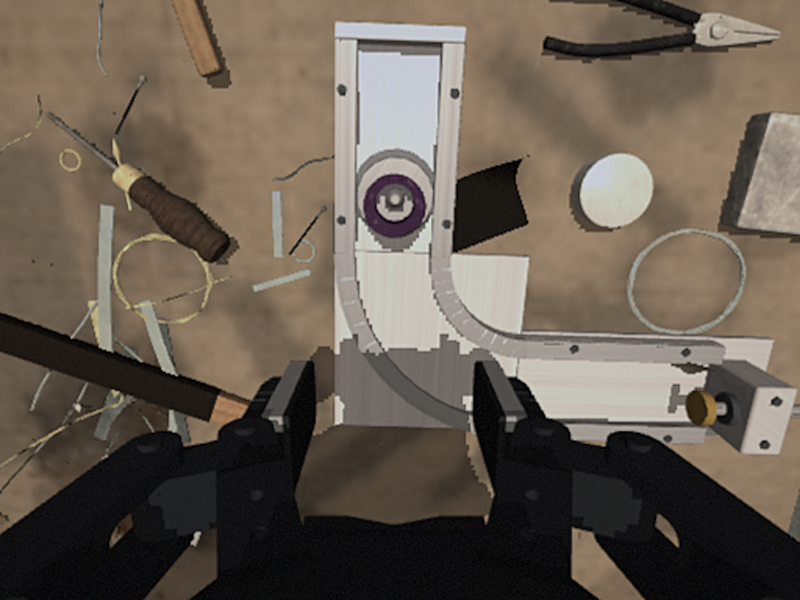

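The ring lies round the pin, with ring at (396,204) and pin tip at (396,198). Now I shut the fingers and go behind the carrier (+y side), leaving about 10 mm.

```bash
python3 -m crank '[[[0,0,2.5,0,0,0,-1.7],[0,0.1,3.5,0,0,0,0],[0,0,3.35,0,0,0,0],[0,0,0,-2,0,0,0],[0,0,0,-3,0,0,0],[0,0,0,-3,0,0,0],[0,0,0,-3,0,0,0],[0,0,0,-1.3,0,0,0],[0,0,0,-0.45,0,0,0],[0,0,0,0,0,0,0],[0,0,0,0,0,0,0]]]'
python3 - <<'E'
from h import *
s=load("w5");k=1.5625
for n,u,v,z in [("ring",396,204.5,.061),("drumL",356,195,.046),("drumR",435,195,.046),("pin",396,198,.062),("seam",400,252,.006),("padface",690,405,.034),("padtop",707,390,.044)]: print(n,pt(s,u/k,v/k,z).round(4),pt(s,u/k,v/k).round(4))
# TCP waypoints every 10 mm of carrier path, from present offset 31 mm
O=np.array([.5366,.1184]);f=-.026
def P(t):
    if t<0: q,a=np.array([-.085,-t]),-np.pi/2
    elif t<.085*np.pi/2: b=t/.085;q=-.085*np.array([np.cos(b),np.sin(b)]);a=-np.pi/2+b
    else: q=np.array([t-.085*np.pi/2,-.085]);a=0
    Q=R.from_euler("z",f).as_matrix()[:2,:2];return O+Q@q,a+f
for t in np.arange(-.05,.23,.01):
    p,a=P(t);g=p-.031*np.array([np.cos(a),np.sin(a)]);print(round(t,3),p.round(4),g.round(4),round(np.degrees(a),1))
o=manip.get_obs();print(o["position"],o["ft_force"],o["grip_width"],o["joint_pos"])
E
```

```text
clock: 11.08
position: [0.4537, 0.1965, 0.0298]
ee_rot: [0.716, 0.698, 0.001, 0.0]
ft_force: [0.5, 1.9, -0.0]
grip_width: -0.0
grasp_force: 0.0
ring [0.4521 0.1536 0.061 ] [0.4521 0.1537 0.0615]
drumL [0.4316 0.1571 0.046 ] [0.4295 0.1554 0.0187]
drumR [0.4723 0.1573 0.046 ] [0.4746 0.1556 0.018 ]
pin [0.4521 0.1568 0.062 ] [0.4521 0.1568 0.0612]
seam [0.4551 0.1204 0.006 ] [0.4551 0.1203 0.0058]
padface [0.6324 0.0318 0.034 ] [0.6363 0.0287 0.0283]
padtop [0.6338 0.0468 0.044 ] [0.6581 0.03   0.01  ]
-0.05 [0.4529 0.1706] [0.4537 0.2016] -91.5
-0.04 [0.4527 0.1606] [0.4535 0.1916] -91.5
-0.03 [0.4524 0.1506] [0.4532 0.1816] -91.5
-0.02 [0.4521 0.1406] [0.453  0.1716] -91.5
-0.01 [0.4519 0.1306] [0.4527 0.1616] -91.5
0.0 [0.4516 0.1206] [0.4524 0.1516] -91.5
0.01 [0.452  0.1106] [0.4491 0.1415] -84.7
0.02 [0.4535 0.1007] [0.447  0.1311] -78.0
0.03 [0.4561 0.0911] [0.4461 0.1205] -71.3
0.04 [0.4599 0.0818] [0.4465 0.1098] -64.5
0.05 [0.4647 0.0731] [0.4482 0.0993] -57.8
0.06 [0.4705 0.065 ] [0.451  0.0891] -51.0
0.07 [0.4772 0.0576] [0.455  0.0792] -44.3
0.08 [0.4848 0.051 ] [0.4602 0.0699] -37.6
0.09 [0.493  0.0454] [0.4664 0.0613] -30.8
0.1 [0.5019 0.0408] [0.4736 0.0534] -24.1
0.11 [0.5113 0.0373] [0.4817 0.0465] -17.3
0.12 [0.521  0.0349] [0.4905 0.0406] -10.6
0.13 [0.5309 0.0336] [0.4999 0.0357] -3.9
0.14 [0.5409 0.0333] [0.5099 0.0341] -1.5
0.15 [0.5509 0.033 ] [0.5199 0.0338] -1.5
0.16 [0.5609 0.0327] [0.5299 0.0335] -1.5
0.17 [0.5709 0.0325] [0.5399 0.0333] -1.5
0.18 [0.5809 0.0322] [0.5499 0.033 ] -1.5
0.19 [0.5909 0.032 ] [0.5599 0.0328] -1.5
0.2 [0.6009 0.0317] [0.5699 0.0325] -1.5
0.21 [0.6108 0.0314] [0.5799 0.0322] -1.5
0.22 [0.6208 0.0312] [0.5899 0.032 ] -1.5
0.23 [0.6308 0.0309] [0.5999 0.0317] -1.5
[0.45372301 0.19648499 0.02976467] [ 0.46211774  1.89132382 -0.03822469] -0.00046900918899346383 [ 0.19609754  0.3787249  -0.78751771  1.9733007   0.33603946  0.92086866
 -0.7875758 ]
```

```bash
python3 -m crank '[[[0,-0.01,-0.4,0,0,0,0],[0,-0.01,-0.4,0,0,0,0],[0,-0.01,-0.3,0,0,0,0],[0,-0.01,-0.3,0,0,0,0],[0,-0.01,-0.3,0,0,0,0]]]'
python3 -m crank '[[[0,-0.01,-0.35,0,0,0,0],[0,-0.01,-0.35,0,0,0,0],[0,-0.01,-0.35,0,0,0,0],[0,-0.01,-0.35,0,0,0,0]]]'
```

```text
clock: 11.7
position: [0.4527, 0.1794, 0.029]
ee_rot: [0.716, 0.698, 0.0, -0.0]
ft_force: [0.2, 2.6, 1.1]
grip_width: -0.001
grasp_force: 1.3
clock: 12.2
position: [0.4522, 0.165, 0.0289]
ee_rot: [0.716, 0.698, 0.0, 0.0]
ft_force: [-1.1, 3.5, 0.9]
grip_width: -0.001
grasp_force: 1.3
```

```bash
cat >> h.py <<'E'
def ring(z=.061):
    import time
    o=manip.get_obs()
    for n in("side","top"):
        snap(n,"r"+n);s=load("r"+n);g=cv2.cvtColor(s["p"],cv2.COLOR_RGB2HSV)
        m=((g[:,:,0]>115)&(g[:,:,0]<170)&(g[:,:,1]>50)).astype(np.uint8)
        k,l,st,c=cv2.connectedComponentsWithStats(m)
        for i in range(1,k):
            if st[i,4]>15:
                print(n,st[i],pt(s,*c[i],z=z).round(4))
    print(o["clock"],o["position"].round(4),o["ft_force"].round(2))
E
python3 -m crank '[[[0,0,-0.45,0,0,0,0],[0,0,-0.45,0,0,0,0],[0,0,-0.4,0,0,0,0]]]'
python3 -c "from h import *;ring()"
```

```text
clock: 12.58
position: [0.4521, 0.1518, 0.0288]
ee_rot: [0.716, 0.698, -0.0, 0.0]
ft_force: [0.7, 2.1, 0.6]
grip_width: -0.0
grasp_force: 1.2
12.575 [0.4521 0.1518 0.0288] [0.65 2.15 0.65]
```

```bash
python3 -m crank '[[[0,-0.16,-0.5,0,0,0,3.4],[0,-0.16,-0.5,0,0,0,3.4],[0,-0.1,-0.52,0,0,0,3.4],[0,-0.1,-0.52,0,0,0,3.4]]]'
python3 -m crank '[[[0,-0.04,-0.53,0,0,0,3.3],[0,-0.04,-0.53,0,0,0,3.4],[0,0.02,-0.53,0,0,0,3.4],[0,0.02,-0.53,0,0,0,3.3]]]'
python3 - <<'E'
from h import *
snap("side","s6");a=cv2.imread("pics/s6.png")[140:260,160:320];cv2.imwrite("pics/c6.png",cv2.resize(a,(800,600),interpolation=cv2.INTER_CUBIC))
E
```

```text
clock: 13.18
position: [0.4468, 0.1318, 0.0288]
ee_rot: [0.627, 0.779, -0.0, -0.0]
ft_force: [-0.1, 3.0, 0.7]
grip_width: 0.001
grasp_force: 1.3
clock: 13.68
position: [0.4463, 0.1106, 0.0287]
ee_rot: [0.532, 0.847, -0.0, -0.0]
ft_force: [-0.1, 2.2, -0.7]
grip_width: -0.0
grasp_force: 1.2
```

View pics/c6.png

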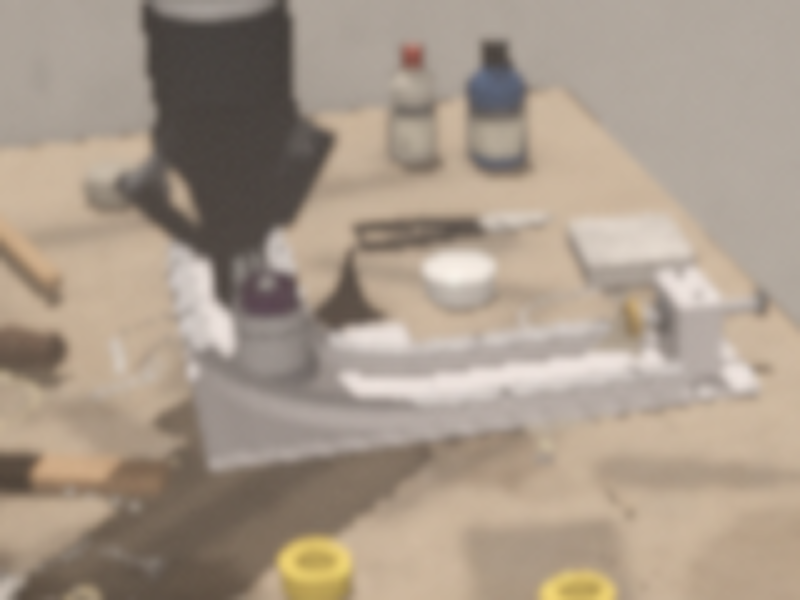

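The side view shows the carrier in the bend at (275,335) with the ring on it at (270,292). Forces are low, so I continue round the bend.

```bash
python3 -m crank '[[[0,0.09,-0.54,0,0,0,3.4],[0,0.09,-0.54,0,0,0,3.4],[0,0.14,-0.52,0,0,0,3.4],[0,0.14,-0.52,0,0,0,3.4]]]'
python3 -m crank '[[[0,0.2,-0.5,0,0,0,3.4],[0,0.2,-0.5,0,0,0,3.3],[0,0.26,-0.47,0,0,0,3.4],[0,0.26,-0.47,0,0,0,3.3]]]'
python3 -m crank '[[[0,0.31,-0.43,0,0,0,3.4],[0,0.31,-0.43,0,0,0,3.4],[0,0.36,-0.4,0,0,0,3.4],[0,0.36,-0.4,0,0,0,3.3]]]'
```

```text
clock: 14.22
position: [0.4508, 0.0895, 0.0286]
ee_rot: [0.429, 0.903, -0.0, -0.0]
ft_force: [-1.7, 2.4, -0.4]
grip_width: -0.0
grasp_force: 1.2
clock: 14.72
position: [0.4598, 0.07, 0.0286]
ee_rot: [0.32, 0.947, -0.0, -0.001]
ft_force: [-0.6, 2.6, -1.0]
grip_width: 0.001
grasp_force: 1.2
clock: 15.22
position: [0.4731, 0.0533, 0.0284]
ee_rot: [0.207, 0.978, -0.0, -0.001]
ft_force: [-1.9, 1.2, -0.2]
grip_width: -0.002
grasp_force: 1.2
```

```bash
python3 -m crank '[[[0,0.41,-0.35,0,0,0,3.4],[0,0.41,-0.35,0,0,0,3.4],[0,0.44,-0.3,0,0,0,3.4],[0,0.44,-0.3,0,0,0,3.3]]]'
python3 -m crank '[[[0,0.47,-0.24,0,0,0,3.4],[0,0.47,-0.24,0,0,0,3.4],[0,0.5,-0.1,0,0,0,2.3],[0,0.5,-0.03,0,0,0,0]]]'
python3 -m crank '[[[0,0.5,-0.01,0,0,0,0],[0,0.5,-0.01,0,0,0,0],[0,0.5,-0.01,0,0,0,0],[0,0.5,-0.01,0,0,0,0]]]'
python3 - <<'E'
from h import *
snap("side","s7");snap("top","t7");a=cv2.imread("pics/s7.png")[140:240,220:320];b=cv2.imread("pics/t7.png")[130:200,225:295]
cv2.imwrite("pics/c7.png",np.hstack([cv2.resize(x,(400,400),interpolation=cv2.INTER_CUBIC) for x in(a,b)]))
s=load("t7");print(pt(s,225+400/400*70/2,150,.03)); o=manip.get_obs();print(o["joint_pos"])
E
```

```text
clock: 15.72
position: [0.4899, 0.0403, 0.0283]
ee_rot: [0.09, 0.996, -0.0, -0.001]
ft_force: [-1.6, 1.7, -0.5]
grip_width: 0.001
grasp_force: 1.2
clock: 16.23
position: [0.51, 0.034, 0.0285]
ee_rot: [0.012, 1.0, -0.0, -0.0]
ft_force: [-1.9, 0.3, -2.0]
grip_width: 0.002
grasp_force: 0.9
clock: 16.73
position: [0.5305, 0.0339, 0.0288]
ee_rot: [0.012, 1.0, 0.0, -0.0]
ft_force: [-1.2, -0.5, -1.3]
grip_width: -0.001
grasp_force: 0.9
[0.68330305 0.03335692 0.03      ]
[ 0.65778321  0.5409504  -0.97157469  1.87224404  0.52629487  1.00903318
  1.0074442 ]
```

View pics/c7.png

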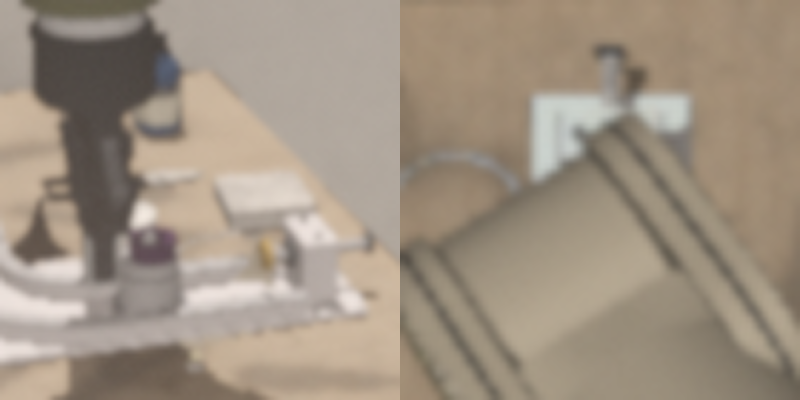

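The side crop shows the carrier with the ring on it (150,270) in the exit lane, short of the pad at (265,250). I push on, slowing before contact.

```bash
python3 -m crank '[[[0,0.5,-0.01,0,0,0,0],[0,0.5,-0.01,0,0,0,0],[0,0.5,-0.01,0,0,0,0],[0,0.5,-0.01,0,0,0,0],[0,0.5,-0.01,0,0,0,0],[0,0.5,-0.01,0,0,0,0],[0,0.5,-0.01,0,0,0,0],[0,0.3,-0.01,0,0,0,0],[0,0.1,0,0,0,0,0],[0,0.1,0,0,0,0,0]]]'
python3 -m crank '[[[0,0.1,0,0,0,0,0],[0,0.1,0,0,0,0,0],[0,0.1,0,0,0,0,0]]]'
python3 -m crank '[[[0,0.1,0,0,0,0,0],[0,0.1,0,0,0,0,0]]]'
python3 -m crank '[[[0,0.1,0,0,0,0,0],[0,0.1,0,0,0,0,0]]]'
```

```text
clock: 18.08
position: [0.5701, 0.0332, 0.0288]
ee_rot: [0.012, 1.0, 0.0, -0.0]
ft_force: [-2.6, -0.5, 1.3]
grip_width: -0.0
grasp_force: 1.2
clock: 18.45
position: [0.5732, 0.0331, 0.0288]
ee_rot: [0.012, 1.0, 0.0, -0.0]
ft_force: [-2.4, -0.3, -0.2]
grip_width: 0.003
grasp_force: 1.1
clock: 18.7
position: [0.5752, 0.0331, 0.0288]
ee_rot: [0.012, 1.0, 0.0, -0.0]
ft_force: [-3.0, 0.1, 0.9]
grip_width: -0.001
grasp_force: 1.1
clock: 18.95
position: [0.5772, 0.0331, 0.0288]
ee_rot: [0.012, 1.0, 0.0, -0.0]
ft_force: [-1.5, 0.2, -0.3]
grip_width: -0.001
grasp_force: 1.0
```

```bash
for i in 1; do python3 -m crank '[[[0,0.1,0,0,0,0,0],[0,0.1,0,0,0,0,0]]]'; done | grep -E "pos|ft"
python3 -m crank '[[[0,0.1,0,0,0,0,0],[0,0.1,0,0,0,0,0]]]'| grep -E "pos|ft"
python3 -m crank '[[[0,0.1,0,0,0,0,0]]]'| grep -E "pos|ft"
```

```text
position: [0.5792, 0.0331, 0.0288]
ft_force: [-1.8, -0.7, 0.4]
position: [0.5812, 0.0331, 0.0288]
ft_force: [-1.8, -0.7, 0.1]
position: [0.5822, 0.0331, 0.0288]
ft_force: [-2.4, 0.3, 0.5]
```

```bash
python3 -m crank '[[[0,0.1,0,0,0,0,0],[0,0,0,0,0,0,0]]]'| grep -E "pos|ft"
python3 -m crank '[[[0,0.1,0,0,0,0,0],[0,0,0,0,0,0,0]]]'| grep -E "pos|ft"
```

```text
position: [0.5833, 0.0331, 0.0289]
ft_force: [-1.8, 0.3, -1.2]
position: [0.5843, 0.0331, 0.0289]
ft_force: [-0.3, -0.6, -0.1]
```

```bash
python3 -m crank '[[[0,0.1,0,0,0,0,0],[0,0,0,0,0,0,0]]]'| grep -E "pos|ft"

```

```text
position: [0.5853, 0.0331, 0.0289]
ft_force: [-1.6, 1.0, -0.2]
```

```bash
python3 -m crank '[[[0,0.1,0,0,0,0,0],[0,0.1,0,0,0,0,0]]]'| grep -E "pos|ft"
python3 -c "
from h import *
snap('side','s8');a=cv2.imread('pics/s8.png')[170:235,240:320];cv2.imwrite('pics/c8.png',cv2.resize(a,(720,585),interpolation=cv2.INTER_CUBIC))"
```

```text
position: [0.587, 0.0331, 0.0288]
ft_force: [-5.2, -0.5, 0.6]
```

View pics/c8.png

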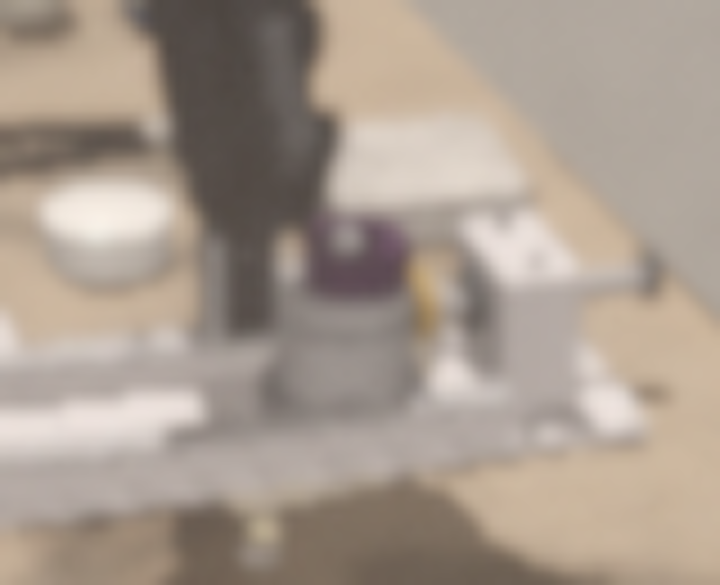

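The drum touches the brass pad at (425,300) with the ring on top. I increase the push in small steps.

```bash
python3 -m crank '[[[0,0.07,0,0,0,0,0],[0,0,0,0,0,0,0]]]'| grep -E "pos|ft"
python3 -m crank '[[[0,0.07,0,0,0,0,0],[0,0,0,0,0,0,0]]]'| grep -E "pos|ft"
```

```text
position: [0.5876, 0.0332, 0.0288]
ft_force: [-5.7, -0.9, 2.5]
position: [0.5881, 0.0332, 0.0287]
ft_force: [-6.2, -0.2, 3.0]
```

```bash
python3 -m crank '[[[0,0.07,0,0,0,0,0],[0,0.0,0,0,0,0,0]]]'| grep -E "pos|ft"
python3 -m crank '[[[0,0.06,0,0,0,0,0],[0,0,0,0,0,0,0],[0,0,0,0,0,0,0]]]'| grep -E "pos|ft"
```

```text
position: [0.5884, 0.0332, 0.0286]
ft_force: [-7.0, 0.4, 2.9]
position: [0.5888, 0.0332, 0.0286]
ft_force: [-8.8, 0.7, 3.4]
```

```bash
python3 -m crank '[[[0,0.03,0,0,0,0,0],[0,0,0,0,0,0,0],[0,0,0,0,0,0,0],[0,0,0,0,0,0,0]]]'| grep -E "pos|ft"
python3 -m crank '[[[0,0,0,0,0,0,0],[0,0,0,0,0,0,0],[0,0,0,0,0,0,0],[0,0,0,0,0,0,0]]]'| grep -E "pos|ft"
python3 -m crank '[[[0,0,0,0,0,0,0],[0,0,0,0,0,0,0],[0,0,0,0,0,0,0],[0,0,0,0,0,0,0]]]'| grep -E "pos|ft"
```

```text
position: [0.5889, 0.0332, 0.0285]
ft_force: [-9.4, -0.1, 4.4]
position: [0.5889, 0.0332, 0.0285]
ft_force: [-8.9, -0.0, 4.5]
position: [0.5889, 0.0332, 0.0285]
ft_force: [-9.1, -0.0, 3.5]
```

```bash
python3 -m crank '[[[0,-0.02,0,0,0,0,0],[0,-0.02,0,0,0,0,0],[0,-0.02,0,0,0,0,0],[0,-0.02,0,0,0,0,0],[0,-0.02,0,0,0,0,0],[0,-0.02,0,0,0,0,0],[0,-0.02,0,0,0,0,0],[0,-0.02,0,0,0,0,0],[0,-0.02,0,0,0,0,0],[0,-0.02,0,0,0,0,0],[0,-0.02,0,0,0,0,0],[0,-0.02,0,0,0,0,0]]]'| grep -E "pos|ft"
python3 -m crank '[[[0,-0.02,0,0,0,0,0],[0,-0.02,0,0,0,0,0],[0,-0.02,0,0,0,0,0],[0,-0.02,0,0,0,0,0],[0,-0.02,0,0,0,0,0],[0,-0.02,0,0,0,0,0],[0,-0.02,0,0,0,0,0],[0,-0.02,0,0,0,0,0]]]'| grep -E "pos|ft"
```

```text
position: [0.588, 0.0331, 0.029]
ft_force: [-3.6, -0.3, -0.8]
position: [0.5862, 0.0331, 0.0289]
ft_force: [0.1, -0.4, 0.4]
```

```bash
python3 -m crank '[[[0,-0.02,0,0,0,0,0],[0,-0.02,0,0,0,0,0],[0,-0.02,0,0,0,0,0],[0,-0.02,0,0,0,0,0],[0,-0.02,0,0,0,0,0],[0,-0.02,0,0,0,0,0],[0,-0.02,0,0,0,0,0],[0,-0.02,0,0,0,0,0],[0,-0.02,0,0,0,0,0],[0,-0.02,0,0,0,0,0],[0,-0.02,0,0,0,0,0],[0,-0.02,0,0,0,0,0]]]'| grep -E "clo|pos|ft"
```

```text
clock: 27.25
position: [0.5837, 0.0331, 0.0288]
ft_force: [-0.8, -0.6, 0.3]
```

```bash
python3 -m crank '[[[0,-0.03,0,0,0,0,0],[0,-0.04,0,0,0,0,0],[0,-0.05,0,0,0,0,0],[0,-0.1,0,0,0,0,0],[0,-0.2,0,0,0,0,0],[0,-0.5,0,0,0,0,0],[0,-1,0,0,0,0,0],[0,-1.5,0,0,0,0,0],[0,-1,0,1,0,0,0],[0,0,0,3,0,0,0],[0,0,0,4,0,0,0],[0,0,0,4,0,0,0],[0,-4,0,2,0,0,0],[0,-4,0,0,0,0,0],[0,-4,0,0,0,0,0],[0,0,0,0,0,0,0],[0,0,0,0,0,0,0]]]'| grep -E "clo|pos|ft"
python3 - <<'E'
from h import *
snap('side','s9');a=cv2.imread('pics/s9.png')[170:235,240:320]
snap('top','t9');b=cv2.imread('pics/t9.png')[140:205,225:305]
cv2.imwrite('pics/c9.png',np.hstack([cv2.resize(x,(400,325),interpolation=cv2.INTER_CUBIC) for x in(a,b)]))
E
```

```text
clock: 29.38
position: [0.4222, 0.0326, 0.1698]
ft_force: [0.7, -0.2, 0.9]
```

View pics/c9.png

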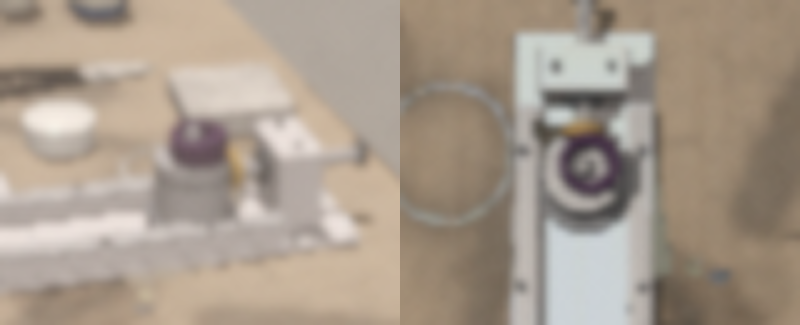

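The final crops show the carrier against the brass pad (side (237,165), top (580,130)), with the ring flat round the pin and the arm clear.

```bash
python3 -c "
from workcell import job
print(job.hand_in())"
```

```text
the job is handed in; nothing more can be done
None
```

The job is handed in at about 29 s of the 72 s allowed: the ring is on the pin, and the carrier was pressed on the pad for over a second at about 9 N at the wrist (an estimated 7–9 N on the pad) and eased off slowly. The final pictures show it resting against the pad, though I couldn't measure the resting contact force and the hand-in gave no verdict.

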